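# Unclip the charged battery pack

## Task

The larger of the two strapping-tool battery packs has finished charging. Pinch its two opposed release tabs together to unclip it, lift it out of its charger, and set it down gently in the open tray so that it stands upright on the tray's floor. Leave the smaller pack clipped in its own charger.

Things in the scene. Friction and masses are not known exactly. Their poses are not given: they have to be found in the camera images.
- large_pack_center (a point): Centre of the larger battery pack: a black block 96 mm long (x), 38 wide (y), 80 high (z up), 0.35 to 0.54 kg, loose but snapped into its charger; the point is 40 mm above its underside. Mid-length on each long side stands a grey ribbed release tab. Pinch the two tabs towards each other along y, from above, 14 to 18 mm above this point; fully in, they are a firm grip to lift by.
- large_pack_tab_left (a joint): Inward travel of the larger pack's left (+y) tab: 0 sprung out, 0.010 m fully pinched. Its ribbed face is 32 mm long (x), reaches from 6 mm below to 36 mm above the pack's centre and stands 30 mm out from it, so the two faces are 60 mm apart, 40 mm when both are pinched to their firm stops. Spring 3 N rising to 7 N; let go, it springs out again.
- large_pack_tab_right (a joint): The same for the right (-y) tab: 0 sprung out, 0.010 m fully pinched. Pinching draws in the hook at the tab's foot; a hook clears the charger's lip after about 4 mm (6.5 mm if the pack sits to one side), so pinch both to the stop.
- large_charger: Charger of the larger pack, fixed: a grey block 124 mm long (x), 84 wide (y), 32 high, with a well in its top; origin at the centre of its underside, axes as its pack's. The pack stands on the well's floor, 6 mm above the bench, with 2.5 mm play, its hooks under a lip on either long side; the tab faces begin 8 mm above the rim. Lift the pack straight up 35 mm or more to clear it.
- small_pack_center (a point): Centre of the smaller battery pack (64 mm long, 38 mm wide, 66 mm high, 33 mm above its underside), of the same make, snapped into its own shorter charger (92 mm long); to be left where it is.
- tray: Open grey tray, fixed, 152 mm (x) by 132 (y) outside, walls 4 mm thick and 26 high; floor 4 mm above the bench; origin at the centre of its underside. Empty at the start; the pack fits in at any yaw. All the work lies between two upright boards, 0.93 m high, that run along x from 0.39 to 0.70 m at y = -0.37 and y = +0.41: enter between them from the robot's side.
Things that resemble listed ones, but are neither listed nor needed, are in the scene too. What is shaped like the part that bears large_pack_center but green or pink is not meant.

How it is judged:
By the outcome, as a careful person would: the job done as asked, in the order asked, and still so for the second after the job is handed in, with the robot touching nothing.
It also fails if it takes over 42 s, if anything falls off the work surface, if the arm or the gripper's body presses on something with over 40 N, if the wrist force passes 120 N, or if a joint passes its speed limit or range.

## Robot

A 7-joint arm with a two-finger parallel gripper is mounted at the origin on the work surface; the furniture and walls round the work are solid. World frame = base frame: x ahead of the robot, y to its left, z up, the work surface at z = 0. Lengths are in m, angles in degrees, forces in N, time in s.
With the tool pointing down it reaches from about 0.4 to 0.925 m from the base axis. Payload 4.1 kg.
Tool frame: the origin (TCP) lies midway between the tips of the shut fingers; the grasp point (between the pads) lies 19 mm behind it; x points along the fingers, y is the direction in which the jaws open and shut, and the axes are right-handed (so a half turn about x gives the same grasp; the last joint's range is limited). The gripper opens to 85 mm and grips with 20 to 120 N. Pads are 22 mm wide; open, the fingers measure 114 mm over their backs; the gripper's body (76 mm by 85 mm) begins 54 mm behind the grasp point. The pads swing forward as they close: fully open they stand 13 mm farther back than shut.
Start: joints at [64.286, 22.827, 2.584, 88.041, -1.071, 69.15, -2.905], TCP at [0.223, -0.611, 0.231] pointing down, gripper open.
Joint ranges: [-161.44, 161.44], [-28.35, 127.94], [-78.24, 83.42], [0, 140.83], [-78.03, 258.03], [13.02, 114.36], [-168.23, 168.23]. Speed limits (degrees/s): [147.25, 147.25, 180, 180, 180, 180, 180].

## Interface

Orientations are given as a 3x3 rotation matrix whose columns are the frame's x, y, z axes.
In Python, from workcell import * gives the robot as it stands.
- The arm moves only by the tool jog_arm, never from a script. Its arguments are lists of equal length, an entry for each row: "travel": the shift along the world's x, y, z in cm, a list of three; "turn": the turn about the world's z in rad. A call has 1 to 5 rows; each row is the pose to reach, as a shift and turn from the pose measured when the call began; what a row does not reach only later rows make up. A row lasts 1/8 s, in which the tool goes at most 62.5 mm and 10.7 degrees, less where a joint would pass 70% of its speed; a pose out of reach is approached as far as the arm can. A call with a gripper value outside its range is refused whole. "jaw" is the opening in per cent of the stroke, from 0 (shut) to 100 (fully open), set as the call begins (left out, the last holds). The fingers move at their own pace and stop on an object; "grip_force" is the grip in N (left out, the last holds). Time passes only in rows, so rows that repeat a pose let the fingers close. It gives the time, the measured TCP pose, the force and the opening at its end, in the units of the state.
- observe(): the state, without advancing time (a new reading comes with each control period).
- camera(name): name is "side" or "top"; returns the picture (400x640x3 uint8, red, green, blue); there is no depth.
- camera_info(name): a dict with "fovy" (degrees; the focal length in pixels is half the picture's height over the tangent of half this angle, whatever the lens; pixels are square), "cx", "cy" (the principal point, pixels), "dist" ([k1, k2, p1, p2, k3] as OpenCV has them; the pictures are not rectified), "camera_from_world" (4x4, takes a point from world to camera coordinates). Camera axes: x right, y up, looking along -z (the intrinsics and any distortion apply to the point x, -y, -z); pixel columns grow to the right and rows downward; lengths in m; the calibration is good to about 2 mm. A picture is of the moment at which its call begins. camera_info takes no time and is no camera call.
- job_done(): hands the job in, once; it reports no verdict.
Trained networks look in the newest picture that a camera, given by its name, has taken for a name from the list of things; names that differ only in an ending like _2 or _b are one class to them, and where a whole thing is asked for, a point or a joint stands for the part that bears it (a point fixed in the world has none). Each returns a list of dicts, best first, with "conf" (0 to 1); they miss things now and then, are a little off and sometimes report something else, mostly with a low value. They report only what shows in the picture. A call takes as long as a camera call. They do not tell look-alikes from the thing itself.
- silhouettes(camera, query): "pixels" (400x640 bool, what is visible of it) and "box" ([left, top, right, bottom] in pixels, round what is visible of it).
The state is a dict: "t": time; "joints": joint angles; "dq": joint speeds; "tau": joint torques, N m; "position": TCP position; "tcp_rot": TCP orientation; "wrist_force": force on the tool from outside, world axes, zero at the start; "torque": the same for the moment, N m; "gripper_width": finger opening in m.
Only numpy, scipy, OpenCV 4.12 (cv2) and the standard library are available. Lean on these libraries where they do the work, as an engineer would, in place of code of your own. Each camera call takes 0.05 s, during which the arm holds its last target.

## Working session

There is one attempt and no reset: what is moved stays moved. The work goes in short steps, Python scripts to look and compute and a tool call to move; the robot and the scene stay as the last step left them, time stands still between calls to the robot, and variables do not carry over. Pictures are saved under pics/ and viewed, and the job is handed in when it is done.

Besides the shell and the picture viewer there is one more tool, called by a JSON object that holds its "op" and its "data". jog_arm: Moves the arm, as the interface text tells. Its arguments: {"type":"object","properties":{"travel":{"type":"array"},"turn":{"type":"array"},"jaw":{"type":"number"},"grip_force":{"type":"number"}},"required":["travel","turn"]}

```bash
mkdir -p pics; ls; python3 - <<'E'
from workcell import *
import cv2,numpy as np
s=observe();print({k:np.round(v,3).tolist() for k,v in s.items()})
for c in("top","side"):
    im=camera(c);cv2.imwrite(f"pics/{c}0.png",im[:,:,::-1])
    i=camera_info(c);print(c,i)
    for q in("large_pack_center","large_charger","small_pack_center","tray"):
        for d in silhouettes(c,q): print(c,q,round(d["conf"],2),d["box"],d["pixels"].sum())
E
```

```text
pics
{'t': 0.0, 'joints': [64.286, 22.871, 2.58, 88.115, -1.072, 69.15, -2.903], 'dq': [-0.071, 0.034, 0.022, -0.031, 0.012, 0.005, 0.083], 'tau': [0.0, -47.513, 1.365, -25.422, 0.012, 0.01, 0.0], 'position': [0.223, -0.61, 0.23], 'tcp_rot': [[-0.001, 0.343, -0.939], [0.002, -0.939, -0.343], [-1.0, -0.002, 0.0]], 'wrist_force': [0.062, 0.128, 0.066], 'torque': [-0.016, -0.017, -0.029], 'gripper_width': 0.086}
top {'fovy': 47.15778971893774, 'cx': 319.1989484540109, 'cy': 192.1052535075027, 'dist': array([-0.04008231,  0.        ,  0.        ,  0.        ,  0.        ]), 'camera_from_world': array([[-0.02362243, -0.99948376, -0.02177581,  0.02132171],
       [ 0.99852017, -0.02465572,  0.04847239, -0.4406695 ],
       [-0.04898426, -0.02059855,  0.99858712, -1.03584091],
       [ 0.        ,  0.        ,  0.        ,  1.        ]])}
top large_pack_center 0.92 [366.8, 224.4, 406.2, 263.8] 960
top large_pack_center 0.89 [303.6, 216.3, 339.4, 259.6] 962
top large_pack_center 0.71 [306.9, 140.4, 336.6, 188.0] 1022
top large_charger 0.97 [303.6, 139.1, 343.0, 194.3] 1063
top small_pack_cen
[... 238 characters left out ...]
   ,  0.        ]), 'camera_from_world': array([[-0.89763795, -0.44063352, -0.00939265,  0.40602613],
       [ 0.23246069, -0.49144893,  0.83930923, -0.17661594],
       [-0.37444378,  0.75121239,  0.54357317, -0.72476112],
       [ 0.        ,  0.        ,  0.        ,  1.        ]])}
side large_pack_center 0.81 [274.8, 189.4, 315.3, 225.2] 1161
side large_pack_center 0.79 [330.9, 209.8, 377.3, 254.4] 1668
side large_pack_center 0.6 [360.5, 184.9, 405.0, 220.4] 1214
side large_charger 0.55 [264.7, 210.4, 327.8, 239.6] 965
side small_pack_center 0.68 [277.0, 188.2, 316.5, 224.8] 1171
side small_pack_center 0.64 [244.4, 242.4, 279.4, 278.0] 965
side tray 0.85 [295.8, 166.5, 355.6, 206.7] 1527
```

```bash
python3 - <<'E'
import cv2
a=cv2.imread("pics/top0.png")[100:300,190:470];cv2.imwrite("pics/top0c.png",cv2.resize(a,(784,560),interpolation=cv2.INTER_CUBIC))
a=cv2.imread("pics/side0.png")[130:310,200:440];cv2.imwrite("pics/side0c.png",cv2.resize(a,(800,600),interpolation=cv2.INTER_CUBIC))
E
```

```text
(no output)
```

View pics/top0.png

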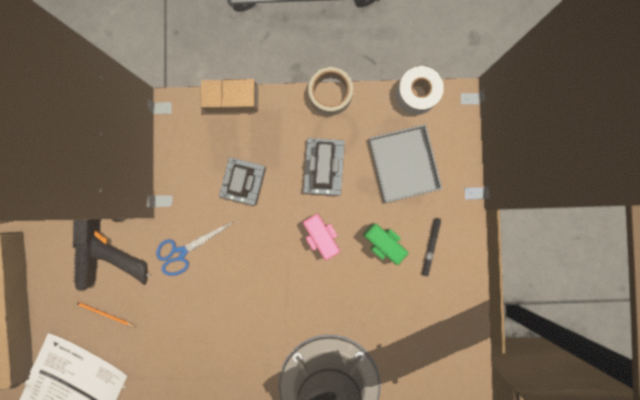

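View pics/side0.png

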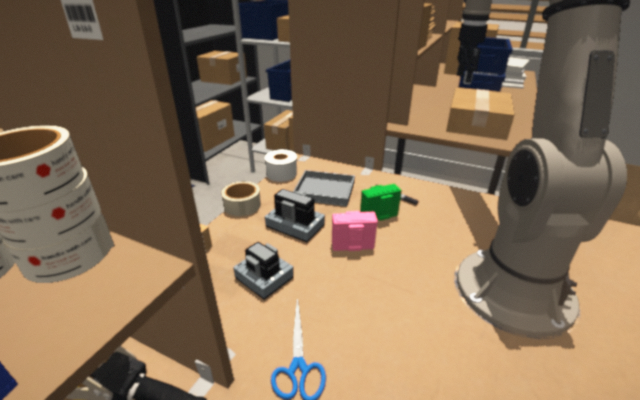

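```bash
sleep 1
```

```text
(no output)
```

View pics/top0c.png

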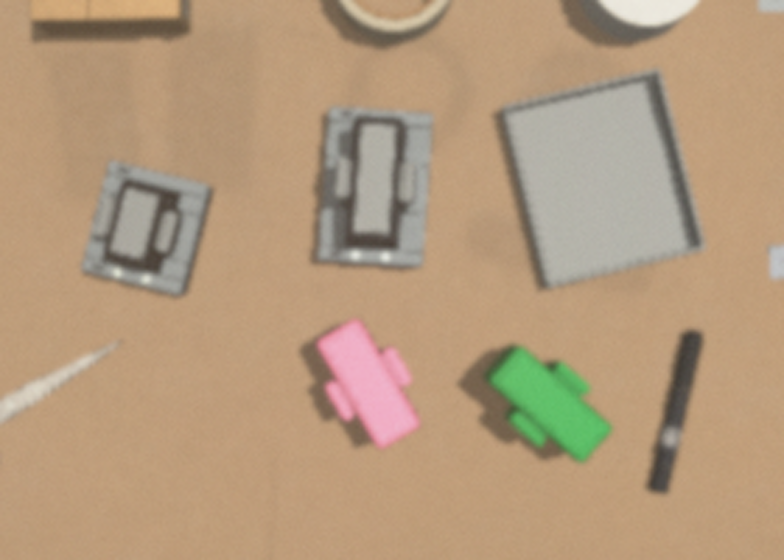

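View pics/side0c.png

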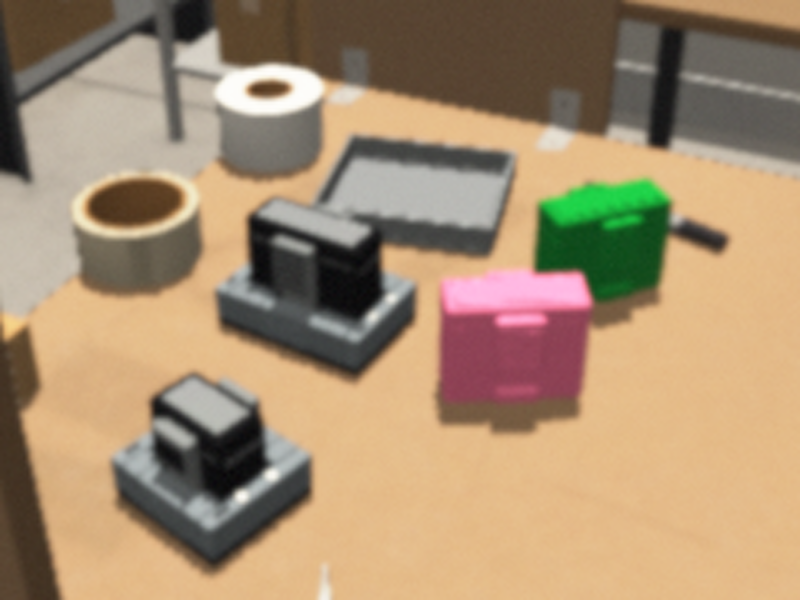

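The large pack is at about (322,165) in the top view, in the longer charger. The small pack is at (240,181), the tray at (404,163), and the pink and green blocks are decoys. Next I'll fit poses.

```bash
cat > h.py <<'E'
from workcell import *
import cv2,numpy as np
from scipy.optimize import minimize, least_squares
F=np.diag([1.,-1,-1])
def proj(c,P):
    i=camera_info(c);T=i["camera_from_world"];f=200/np.tan(np.radians(i["fovy"]/2))
    K=np.array([[f,0,i["cx"]],[0,f,i["cy"]],[0,0,1]])
    R=F@T[:3,:3];t=F@T[:3,3]
    p,_=cv2.projectPoints(np.asarray(P,float).reshape(-1,3),cv2.Rodrigues(R)[0],t,K,np.array(i["dist"]))
    return p[:,0]
def place(P,x,y,yaw):
    c,s=np.cos(yaw),np.sin(yaw);P=np.asarray(P,float)
    return np.c_[x+c*P[:,0]-s*P[:,1],y+s*P[:,0]+c*P[:,1],P[:,2]]
def box(lx,ly,z0,z1,ox=0,oy=0):
    return np.array([[ox+a*lx/2,oy+b*ly/2,z] for z in(z0,z1) for a in(-1,1) for b in(-1,1)])
def render(c,boxes,pose,S=4):
    m=np.zeros((400*S,640*S),np.uint8)
    for b in boxes:
        p=proj(c,place(b,*pose));h=cv2.convexHull(np.round((p+.5)*S).astype(np.int32));cv2.fillConvexPoly(m,h,1)
    return cv2.resize(m.astype(np.float32),(640,400),interpolation=cv2.INTER_AREA)
PACK=[box(.096,.038,.006,.086),box(.032,.060,.040,.082)]
CH=[box(.124,.084,0,.032)]
TRAY=[box(.152,.132,0,.026)]
E
python3 - <<'E'
from h import *
M={}
for c in("top","side"):
    camera(c)
    M[c,'p']=[d["pixels"] for d in silhouettes(c,"large_pack_center")]
    M[c,'c']=[d["pixels"] for d in silhouettes(c,"large_charger")]
    M[c,'t']=[d["pixels"] for d in silhouettes(c,"tray")]
def pick(c,k,pt):
    return max(M[c,k],key=lambda m:m[pt[1]-8:pt[1]+8,pt[0]-8:pt[0]+8].sum())
pt={('top','p'):(322,165),('side','p'):(295,207),('top','t'):(404,163),('side','t'):(326,187)}
def fit(cams,masks,models,x0):
    def cost(v):
        e=0
        for c in cams:
            for m,b in zip(masks[c],models):
                r=render(c,b,v);e+=1-np.minimum(r,m).sum()/np.maximum(r,m).sum()
        return e
    best=min((minimize(cost,np.add(x0,d),method='Nelder-Mead',options=dict(initial_simplex=np.add(x0,d)+np.array([[0,0,0],[.01,0,0],[0,.01,0],[0,0,.1]]),xatol=1e-4,fatol=1e-4)) for d in([0,0,0],[.005,-.005,.05])),key=lambda r:r.fun)
    return best.x,best.fun
for cams in(["top"],["side"],["top","side"]):
    mk={}
    for c in cams:
        p=pick(c,'p',pt[c,'p']);mk[c]=[p|max(M[c,'c'],key=lambda m:(m&cv2.dilate(p.astype(np.uint8),np.ones((9,9))).astype(bool)).sum())]
    print(cams,"pack+ch",fit(cams,mk,[PACK+CH],[.57,0,-.1]))
    mk={c:[pick(c,'p',pt[c,'p'])] for c in cams}
    if cams!=["side"]: print(cams,"pack",fit(cams,mk,[PACK],[.57,0,-.1]))
    mk={c:[pick(c,'t',pt[c,'t'])] for c in cams}
    print(cams,"tray",fit(cams,mk,[TRAY],[.57,-.17,.2]))
for n in("top","side"): print(n,proj(n,[observe()["position"]]))
E
```

```text
['top'] pack+ch (array([ 0.4976982 , -0.00131078, -0.10249817]), np.float64(0.09547889232635498))
['top'] pack (array([ 0.49743277, -0.00172977, -0.08146581]), np.float64(0.08582568168640137))
['top'] tray (array([ 0.50062648, -0.18526057,  0.20833107]), np.float64(0.02513831853866577))
['side'] pack+ch (array([ 0.49934658, -0.00062004, -0.0937028 ]), np.float64(0.0553169846534729))
['side'] tray (array([ 0.5013756 , -0.18544397,  0.22093984]), np.float64(0.1324610710144043))Traceback (most recent call last):
  File "<stdin>", line 24, in <module>
  File "<stdin>", line 18, in fit
  File "<stdin>", line 18, in <genexpr>
    res = _minimize_neldermead(fun, x0, args, callback, bounds=bounds,
                               **options)
    fsim[j] = func(sim[j])
              ~~~~^^^^^^^^
    fx = function(np.copy(x), *(wrapper_args + args))
  File "<stdin>", line 16, in cost
  File "h.py", line 19, in render
    p=proj(c,place(b,*pose));h=cv2.convexHull(np.round((p+.5)*S).astype(np.int32));cv2.fillConvexPoly(m,h,1)
  File "h.py", line 6, in proj
    i=camera_info(c);T=i["camera_from_world"];f=200/np.tan(np.radians(i["fovy"]/2))
ValueError: time passes only in moves, steps and waits
```

```bash
sed -i 's/^F=np/import functools\n_ci=camera_info\ncamera_info=functools.cache(lambda c:_ci(c))\nF=np/' h.py; python3 - <<'E'
from h import *
o=[]
for c,n,(r0,c0,hh,ww) in(("top","top0",(110,290,100,160)),("side","side0",(150,250,100,120))):
    im=cv2.imread(f"pics/{n}.png")[r0:r0+hh,c0:c0+ww];k=5
    im=cv2.resize(im,None,fx=k,fy=k,interpolation=cv2.INTER_CUBIC)
    for bx,pose,col in((PACK[0],(.4985,-.001,-.092),(0,0,255)),(PACK[1],(.4985,-.001,-.092),(255,0,0)),(CH[0],(.4985,-.001,-.092),(0,255,255)),(TRAY[0],(.501,-.185,.21),(0,255,0))):
        p=((proj(c,place(bx,*pose))-[c0,r0]+.5)*k).round().astype(int)
        for i,j in((4,5),(5,7),(7,6),(6,4),(0,4),(1,5),(2,6),(3,7)): cv2.line(im,tuple(map(int,p[i])),tuple(map(int,p[j])),col,1)
    cv2.imwrite(f"pics/ov_{c}.png",im)
    print(c,proj(c,[[.223,-.61,.231]]))
E
```

```text
top [[663.9076616  298.59990563]]
side [[461.91443108  83.80257231]]
```

View pics/ov_top.png

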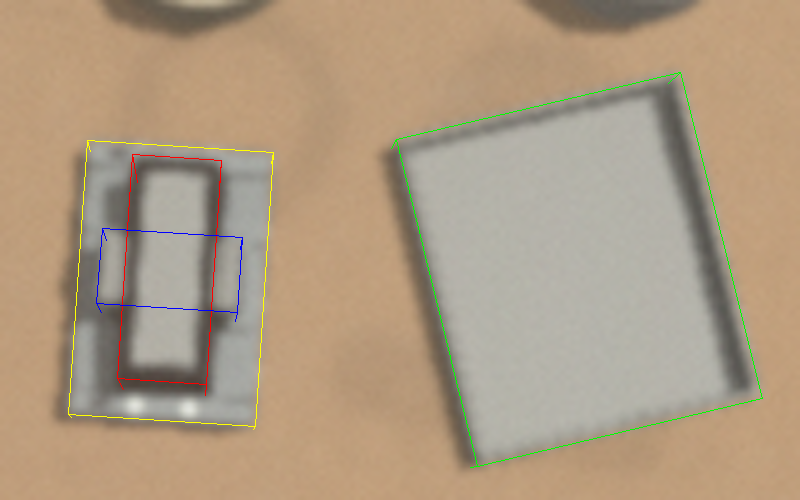

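View pics/ov_side.png

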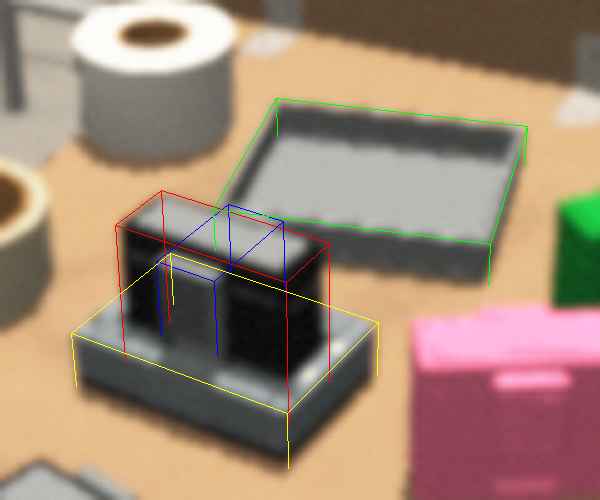

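Overlays agree: the pack is at about (0.4985, -0.001) with yaw -0.09, and the tray at about (0.501, -0.185). Starting the move in between the boards.

{"op": "jog_arm", "data": {"travel": [[0.3,4,2],[0.8,8,4],[1.4,12.5,5],[2,17,5],[2.7,21,5]], "turn": [-0.05,-0.1,-0.15,-0.2,-0.22], "jaw": 100}}

```text
t: 1.52
position: [0.25, -0.3991, 0.2817]
tcp_rot: [[0.001, 0.129, -0.992], [-0.001, -0.992, -0.129], [-1.0, 0.001, -0.001]]
wrist_force: [-0.1, -0.3, 0.1]
gripper_width: 0.0857
```

{"op": "jog_arm", "data": {"travel": [[2.5,5,0],[5,10,0],[7.5,15,0],[10.5,20,0],[13.5,25,0]], "turn": [-0.05,-0.1,-0.15,-0.2,-0.22]}}

```text
t: 2.15
position: [0.3857, -0.1475, 0.2822]
tcp_rot: [[0.002, -0.092, -0.996], [-0.002, -0.996, 0.092], [-1.0, 0.002, -0.002]]
wrist_force: [2.0, -0.9, 0.3]
gripper_width: 0.0856
```

{"op": "jog_arm", "data": {"travel": [[2.5,4,-1.5],[5,8,-3],[7.5,11,-5],[9.5,13,-7],[11.3,14.8,-8]], "turn": [0,0,0,0,0]}}

```text
t: 2.78
position: [0.4988, 0.0014, 0.2012]
tcp_rot: [[0.001, -0.091, -0.996], [-0.002, -0.996, 0.091], [-1.0, 0.002, -0.001]]
wrist_force: [0.4, -0.3, 0.4]
gripper_width: 0.0851
```

{"op": "jog_arm", "data": {"travel": [[0,-0.2,-2.5],[0,-0.2,-5],[0,-0.2,-7.5],[0,-0.2,-9],[0,-0.2,-9]], "turn": [0,0,0,0,0]}}

```text
t: 3.4
position: [0.4982, -0.0007, 0.1105]
tcp_rot: [[-0.001, -0.091, -0.996], [-0.002, -0.996, 0.091], [-1.0, 0.002, 0.001]]
wrist_force: [0.4, 0.0, 0.8]
gripper_width: 0.0857
```

```bash
python3 - <<'E'
from h import *
for c,(r0,c0,hh,ww) in(("top",(100,250,150,200)),("side",(130,220,150,200))):
    im=camera(c)[:,:,::-1];im=cv2.resize(im[r0:r0+hh,c0:c0+ww],None,fx=4,fy=4,interpolation=cv2.INTER_CUBIC);cv2.imwrite(f"pics/{c}1.png",im)
E
```

```text
(no output)
```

View pics/top1.png

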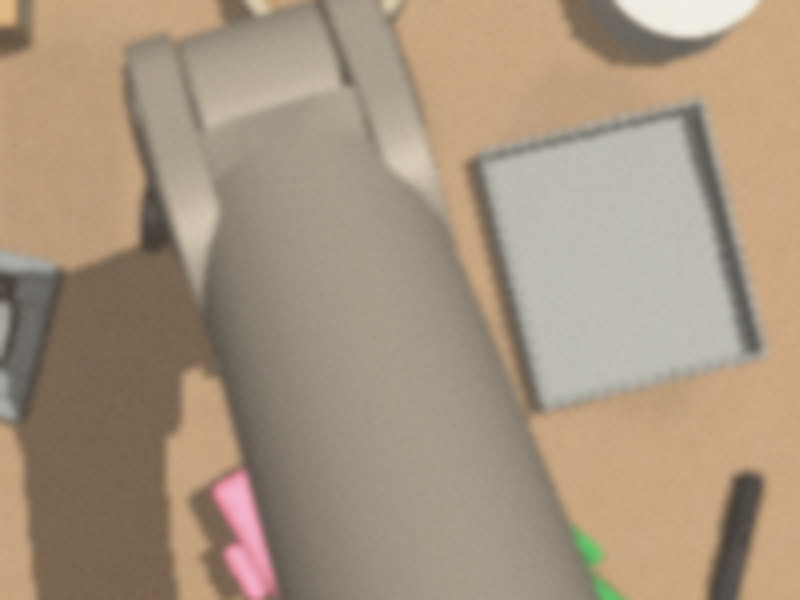

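View pics/side1.png

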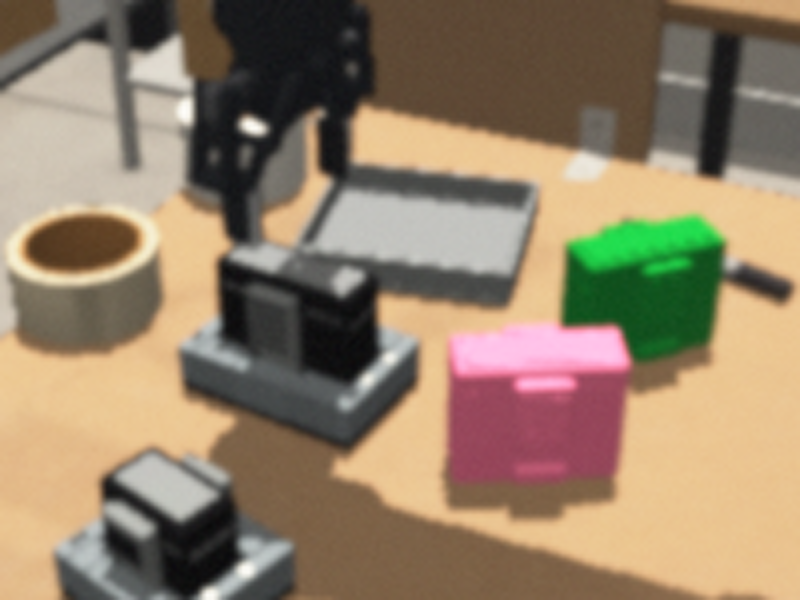

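```bash
python3 - <<'E'
from h import *
print(proj("side",place([[0,.05,.1235],[0,-.05,.1235],[0,0,.1235]],.4982,-.0007,-.091)))
print("tab face corners",(proj("side",place([[-.016,.03,.082],[.016,.03,.082],[.016,.03,.040],[-.016,.03,.04]],.4985,-.001,-.091))-[220,130])*4)
print("ch top",(proj("side",place(CH[0][4:],.4985,-.001,-.091))-[220,130])*4)
E
```

```text
[[280.48593034 192.3721115 ]
 [304.68753923 173.57285257]
 [293.09672015 182.57428072]]
tab face corners [[288.92516545 302.69371989]
 [243.1779995  287.19649785]
 [247.0311307  346.23184492]
 [291.63065987 362.29047145]]
ch top [[420.25997371 335.85761988]
 [347.52953991 408.4373627 ]
 [253.80394456 280.13831648]
 [174.43464066 344.50587088]]
```

```bash
python3 - <<'E'
from h import *
im=cv2.imread("pics/side0.png")[180:250,255:335]
im=cv2.resize(im,None,fx=8,fy=8,interpolation=cv2.INTER_CUBIC);im=np.clip(im.astype(float)*1.6,0,255).astype(np.uint8)
b=im.copy()
for bx,col in((PACK[0],(0,0,255)),(box(.032,.060,.040,.082),(255,0,0)),(CH[0],(0,255,255))):
    p=((proj("side",place(bx,.4965,-.001,-.091))-[255,180]+.5)*8).round().astype(int)
    for i,j in((4,5),(5,7),(7,6),(6,4),(0,4),(1,5),(2,6),(3,7)): cv2.line(b,tuple(map(int,p[i])),tuple(map(int,p[j])),col,1)
cv2.imwrite("pics/z1.png",im);cv2.imwrite("pics/z2.png",b)
im=cv2.imread("pics/top0.png")[130:200,290:360]
im=cv2.resize(im,None,fx=8,fy=8,interpolation=cv2.INTER_CUBIC);im=np.clip(im.astype(float)*1.2,0,255).astype(np.uint8)
for bx,col in((PACK[0],(0,0,255)),(box(.032,.060,.040,.082),(255,0,0)),(CH[0],(0,255,255))):
    p=((proj("top",place(bx,.4965,-.001,-.091))-[290,130]+.5)*8).round().astype(int)
    for i,j in((4,5),(5,7),(7,6),(6,4)): cv2.line(im,tuple(map(int,p[i])),tuple(map(int,p[j])),col,1)
cv2.imwrite("pics/z3.png",im)
E
```

```text
(no output)
```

View pics/z1.png

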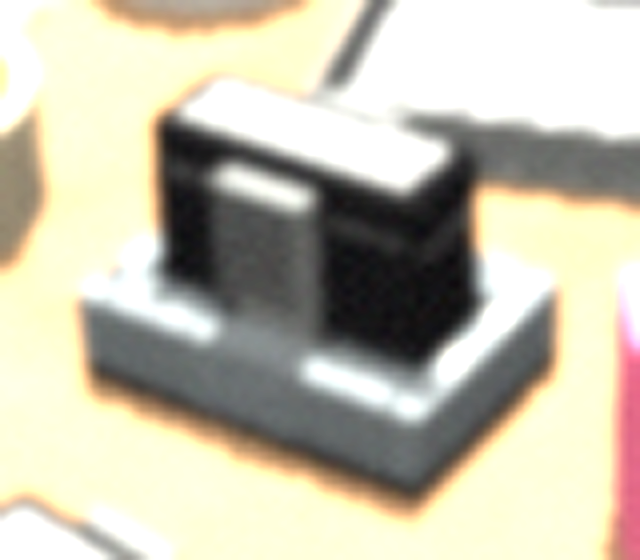

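View pics/z2.png

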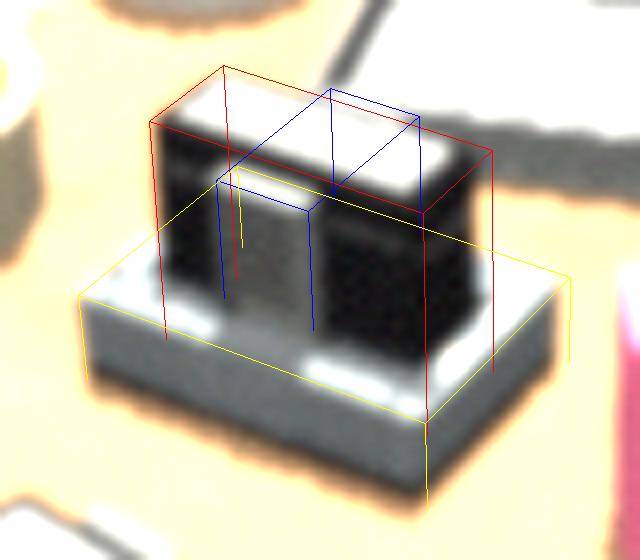

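View pics/z3.png

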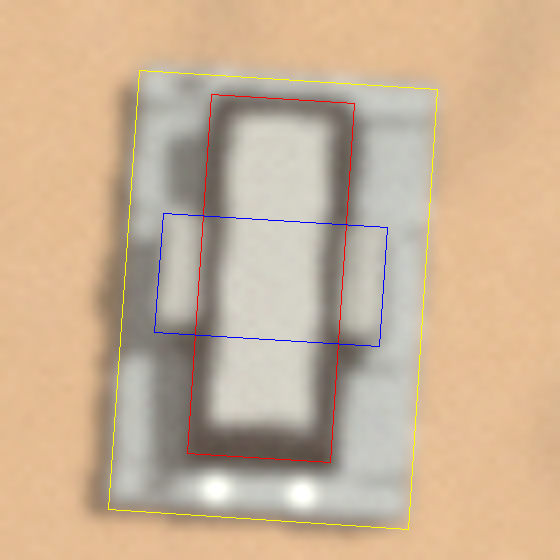

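{"op": "jog_arm", "data": {"travel": [[-0.1,0,-1.5],[-0.1,0,-3],[-0.1,0,-4.5],[-0.1,0,-6],[-0.1,0,-6.9]], "turn": [0,0,0,0,0]}}

```text
t: 4.12
position: [0.4979, -0.0005, 0.0416]
tcp_rot: [[0.0, -0.091, -0.996], [-0.002, -0.996, 0.091], [-1.0, 0.002, -0.0]]
wrist_force: [0.4, 0.6, -0.2]
gripper_width: 0.0855
```

{"op": "jog_arm", "data": {"travel": [[0,0,0],[0,0,0],[0,0,0],[0,0,0]], "turn": [0,0,0,0], "jaw": 75, "grip_force": 40}}

```text
t: 4.62
position: [0.4982, -0.0006, 0.042]
tcp_rot: [[0.001, -0.091, -0.996], [-0.002, -0.996, 0.091], [-1.0, 0.002, -0.001]]
wrist_force: [-0.2, -0.3, -0.2]
gripper_width: 0.0642
```

{"op": "jog_arm", "data": {"travel": [[0,0,0],[0,0,0],[0,0,0]], "turn": [0,0,0], "jaw": 67}}

```text
t: 5.0
position: [0.4983, -0.0006, 0.0423]
tcp_rot: [[0.001, -0.091, -0.996], [-0.002, -0.996, 0.091], [-1.0, 0.002, -0.002]]
wrist_force: [-1.6, -1.1, 4.6]
gripper_width: 0.0574
```

{"op": "jog_arm", "data": {"travel": [[0,0,0],[0,0,0],[0,0,0],[0,0,0],[0,0,0]], "turn": [0,0,0,0,0], "jaw": 30, "grip_force": 60}}

```text
t: 5.62
position: [0.4993, -0.0011, 0.0435]
tcp_rot: [[0.003, -0.092, -0.996], [-0.003, -0.996, 0.092], [-1.0, 0.003, -0.003]]
wrist_force: [-1.8, -1.9, 11.4]
gripper_width: 0.0375
```

```bash
python3 - <<'E'
from h import *
s=observe();print(s["gripper_width"],s["position"],s["wrist_force"],s["torque"])
c,(r0,c0,hh,ww)="side",(130,220,150,200)
im=camera(c)[:,:,::-1];im=cv2.resize(im[r0:r0+hh,c0:c0+ww],None,fx=4,fy=4,interpolation=cv2.INTER_CUBIC);cv2.imwrite(f"pics/{c}2.png",im)
E
```

```text
0.03754857024774798 [ 0.49925646 -0.00106599  0.04346428] [-1.82584225 -1.94222834 11.36640864] [-0.16051846  0.59321186  0.01472114]
```

View pics/side2.png

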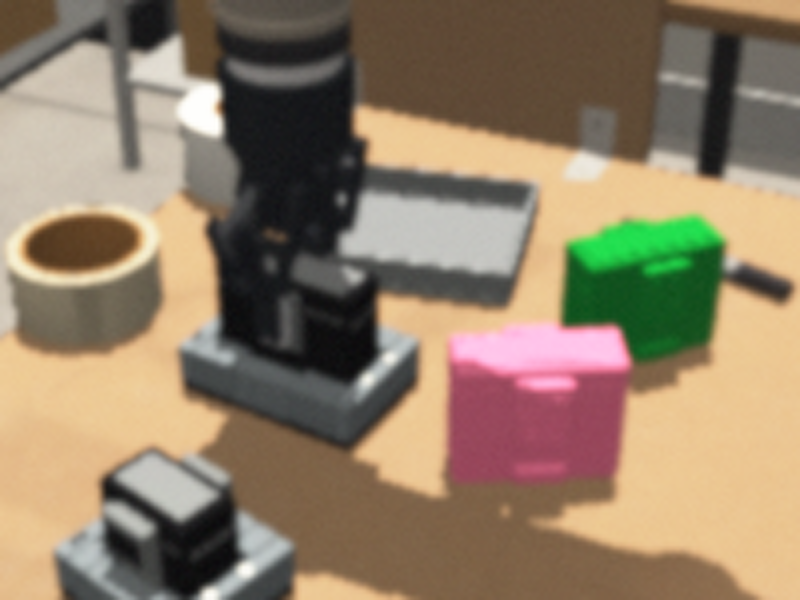

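{"op": "jog_arm", "data": {"travel": [[0,0,0.4],[0,0,0.8],[0,0,1.3],[0,0,1.8],[0,0,2.4]], "turn": [0,0,0,0,0]}}

```text
t: 6.3
position: [0.4991, -0.001, 0.0677]
tcp_rot: [[0.002, -0.091, -0.996], [-0.003, -0.996, 0.091], [-1.0, 0.003, -0.003]]
wrist_force: [0.7, 0.2, -3.9]
gripper_width: 0.0376
```

The wrist force reads about -3.9 N, which matches a lifted pack of about 0.4 kg.

{"op": "jog_arm", "data": {"travel": [[0,0,1.5],[0,0,3],[0,0,4.5],[0,0,6],[0,0,6]], "turn": [0,0,0,0,0]}}

```text
t: 6.92
position: [0.5003, -0.001, 0.1293]
tcp_rot: [[0.006, -0.092, -0.996], [-0.003, -0.996, 0.092], [-1.0, 0.003, -0.006]]
wrist_force: [-0.1, -0.4, -3.8]
gripper_width: 0.0375
```

```bash
python3 - <<'E'
from h import *
c,(r0,c0,hh,ww)="side",(110,220,150,200)
im=camera(c)[:,:,::-1];im=cv2.resize(im[r0:r0+hh,c0:c0+ww],None,fx=4,fy=4,interpolation=cv2.INTER_CUBIC);cv2.imwrite(f"pics/{c}3.png",im)
E
```

```text
(no output)
```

View pics/side3.png

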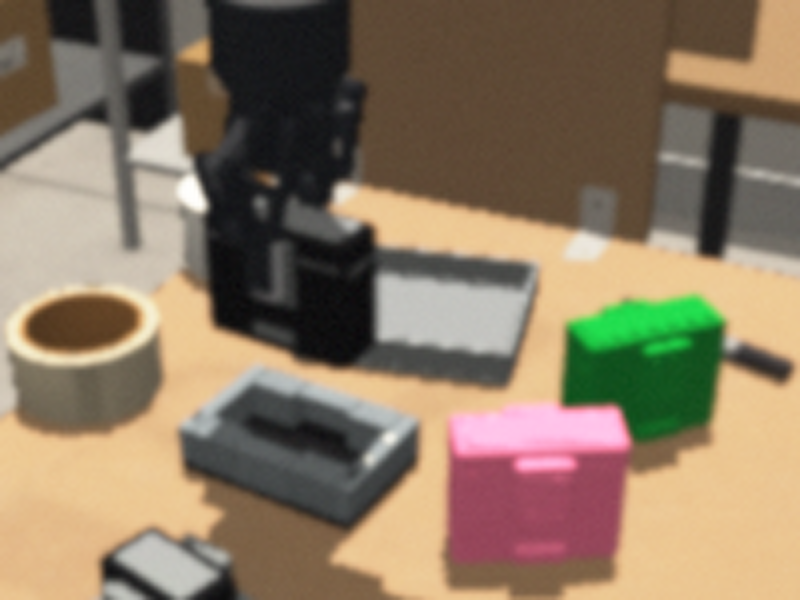

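Pack is out and upright, and the charger is empty. Carrying it to above the tray, aligned with the tray.

{"op": "jog_arm", "data": {"travel": [[0,-2.5,0],[0,-6,0],[0.1,-9.5,0],[0.1,-13,0],[0.1,-16,0]], "turn": [0.05,0.11,0.18,0.25,0.3]}}

```text
t: 7.6
position: [0.4996, -0.1625, 0.1275]
tcp_rot: [[0.003, 0.208, -0.978], [-0.001, -0.978, -0.208], [-1.0, 0.002, -0.002]]
wrist_force: [0.4, 0.8, -4.4]
gripper_width: 0.0375
```

{"op": "jog_arm", "data": {"travel": [[0,-1.5,0],[0,-2.4,-1],[0,-2.4,-2.5],[0,-2.4,-4],[0,-2.4,-5]], "turn": [0,0,0,0,0]}}

```text
t: 8.22
position: [0.499, -0.1851, 0.0759]
tcp_rot: [[0.001, 0.209, -0.978], [-0.0, -0.978, -0.209], [-1.0, 0.0, -0.001]]
wrist_force: [0.1, -0.3, -3.6]
gripper_width: 0.0377
```

```bash
python3 - <<'E'
from h import *
for c,(r0,c0,hh,ww) in(("top",(100,300,150,200)),("side",(110,240,150,200))):
    im=camera(c)[:,:,::-1];im=cv2.resize(im[r0:r0+hh,c0:c0+ww],None,fx=4,fy=4,interpolation=cv2.INTER_CUBIC);cv2.imwrite(f"pics/{c}4.png",im)
E
```

```text
(no output)
```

View pics/top4.png

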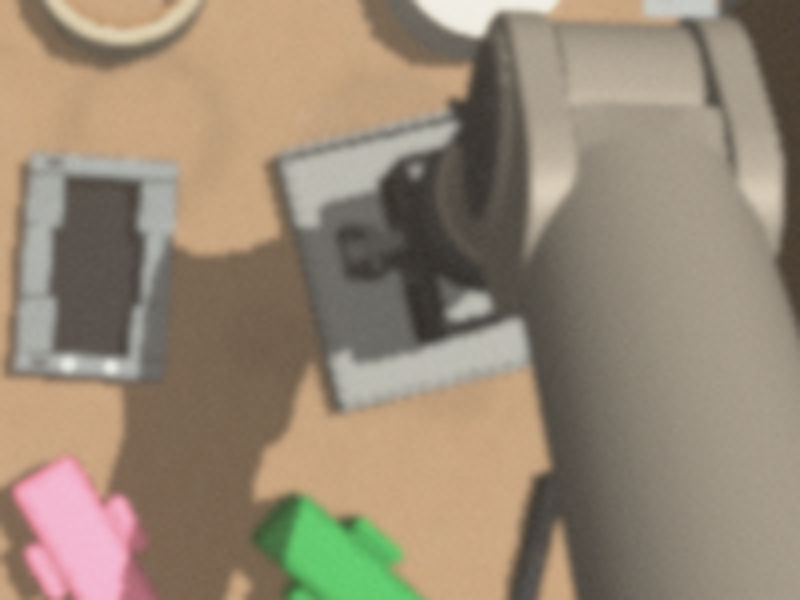

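View pics/side4.png

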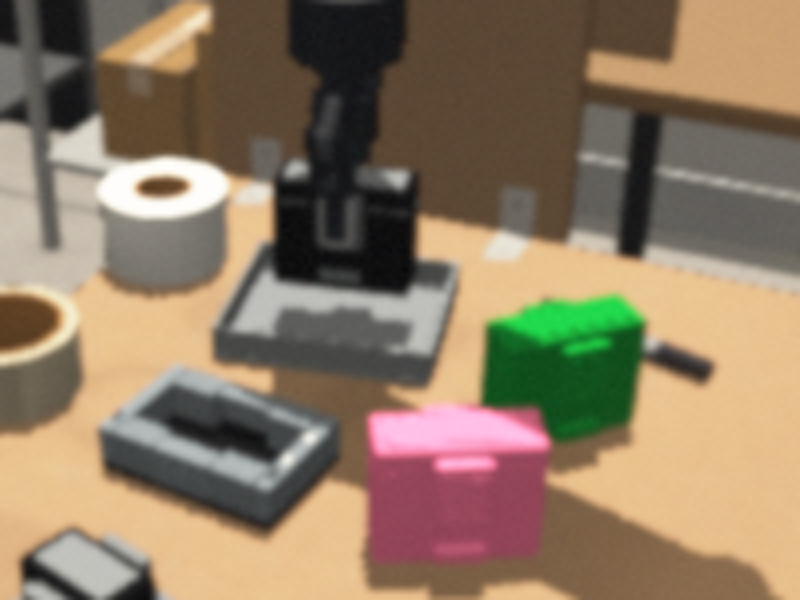

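{"op": "jog_arm", "data": {"travel": [[0,0,-1],[0,0,-2],[0,0,-2.6],[0,0,-3],[0,0,-3]], "turn": [0,0,0,0,0]}}

```text
t: 8.95
position: [0.4985, -0.1854, 0.0456]
tcp_rot: [[-0.0, 0.209, -0.978], [0.0, -0.978, -0.209], [-1.0, -0.0, 0.0]]
wrist_force: [-0.6, -0.0, -4.0]
gripper_width: 0.0373
```

{"op": "jog_arm", "data": {"travel": [[0,0,-0.1],[0,0,-0.2],[0,0,-0.3],[0,0,-0.3]], "turn": [0,0,0,0]}}

```text
t: 9.45
position: [0.4984, -0.1854, 0.0426]
tcp_rot: [[-0.001, 0.209, -0.978], [0.0, -0.978, -0.209], [-1.0, -0.0, 0.0]]
wrist_force: [-0.0, 0.5, -4.2]
gripper_width: 0.0378
```

{"op": "jog_arm", "data": {"travel": [[0,0,-0.05],[0,0,-0.1],[0,0,-0.1]], "turn": [0,0,0]}}

```text
t: 9.82
position: [0.4985, -0.1854, 0.0416]
tcp_rot: [[-0.0, 0.209, -0.978], [0.0, -0.978, -0.209], [-1.0, -0.0, 0.0]]
wrist_force: [-0.1, 0.4, -3.0]
gripper_width: 0.0374
```

{"op": "jog_arm", "data": {"travel": [[0,0,-0.05],[0,0,-0.1],[0,0,-0.1]], "turn": [0,0,0]}}

```text
t: 10.2
position: [0.4984, -0.1854, 0.0415]
tcp_rot: [[-0.001, 0.209, -0.978], [-0.0, -0.978, -0.209], [-1.0, 0.0, 0.001]]
wrist_force: [-3.6, 0.3, 6.7]
gripper_width: 0.0375
```

The pack is on the tray floor (force now +6.7 N). Opening gradually.

{"op": "jog_arm", "data": {"travel": [[0,0,0],[0,0,0],[0,0,0],[0,0,0]], "turn": [0,0,0,0], "jaw": 62}}

```text
t: 10.7
position: [0.4983, -0.1853, 0.0413]
tcp_rot: [[-0.001, 0.209, -0.978], [-0.0, -0.978, -0.209], [-1.0, -0.0, 0.001]]
wrist_force: [-0.2, -0.6, -3.6]
gripper_width: 0.053
```

{"op": "jog_arm", "data": {"travel": [[0,0,0],[0,0,0],[0,0,0],[0,0,0],[0,0,0]], "turn": [0,0,0,0,0], "jaw": 100}}

```text
t: 11.32
position: [0.4984, -0.1854, 0.0414]
tcp_rot: [[-0.001, 0.209, -0.978], [-0.0, -0.978, -0.209], [-1.0, 0.0, 0.001]]
wrist_force: [-0.8, 0.0, 0.5]
gripper_width: 0.0856
```

{"op": "jog_arm", "data": {"travel": [[0,0,1.5],[0,0,3.5],[0,0,6],[0,0,9],[0,0,13]], "turn": [0,0,0,0,0]}}

```text
t: 11.95
position: [0.4979, -0.1852, 0.1728]
tcp_rot: [[-0.001, 0.209, -0.978], [0.0, -0.978, -0.209], [-1.0, -0.0, 0.001]]
wrist_force: [0.7, -0.4, -0.1]
gripper_width: 0.0857
```

{"op": "jog_arm", "data": {"travel": [[-2,3,2],[-5,8,3],[-8,13,3],[-10,18,3],[-10,22,3]], "turn": [0,0,0,0,0]}}

```text
t: 12.58
position: [0.3964, 0.0365, 0.2038]
tcp_rot: [[-0.0, 0.21, -0.978], [-0.002, -0.978, -0.21], [-1.0, 0.002, 0.001]]
wrist_force: [1.1, 0.2, -0.8]
gripper_width: 0.0858
```

```bash
python3 - <<'E'
from h import *
s=observe();print(s["t"],s["wrist_force"],s["position"])
for c,(r0,c0,hh,ww) in(("top",(100,200,170,260)),("side",(130,220,170,200))):
    im=camera(c)[:,:,::-1];im=cv2.resize(im[r0:r0+hh,c0:c0+ww],None,fx=3,fy=3,interpolation=cv2.INTER_CUBIC);cv2.imwrite(f"pics/{c}5.png",im)
E
```

```text
12.575 [ 1.141348    0.19587533 -0.78961533] [0.39644587 0.03645916 0.20375469]
```

View pics/top5.png

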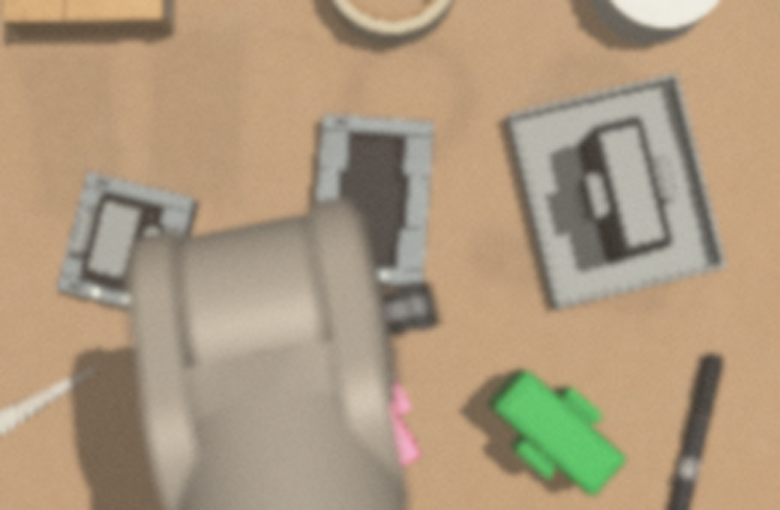

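View pics/side5.png

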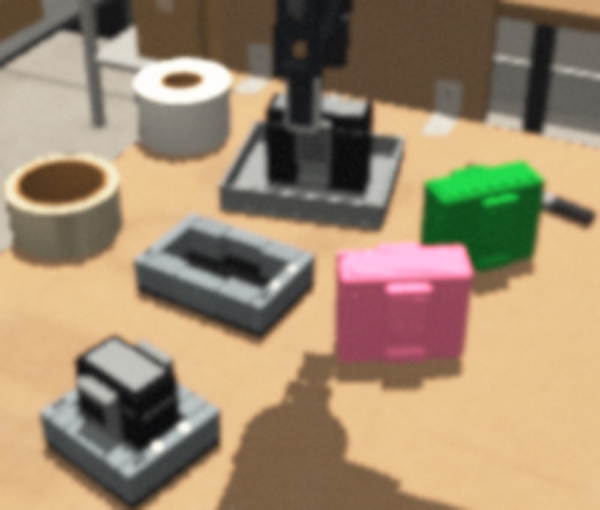

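The pack stands upright, centred in the tray. The small pack is still clipped in its charger, and the arm is clear. I'll hold the arm still briefly, then hand in.

{"op": "jog_arm", "data": {"travel": [[0,0,2],[0,0,2],[0,0,2]], "turn": [0,0,0]}}

```text
t: 13.05
position: [0.3977, 0.0386, 0.2241]
tcp_rot: [[0.001, 0.216, -0.976], [-0.0, -0.976, -0.216], [-1.0, 0.001, -0.001]]
wrist_force: [-0.3, 0.1, -0.4]
gripper_width: 0.0854
```

```bash
python3 - <<'E'
from workcell import *
print(job_done())
E
```

```text
the job is handed in; nothing more can be done
None
```

I pinched both tabs of the larger pack and lifted it straight up out of its charger. I then lowered it onto the tray floor, let go and backed the arm away. The job was handed in at about 13 s of the 42 s allowed.

- **Pinch:** the finger opening stopped at 37.5 mm, slightly below the 40 mm expected for both tabs at their stops. The pack came out freely, with about 4 N of weight in the fingers.
- **Set-down:** the force changed by about 11 N on contact with the floor, at the height I had worked out beforehand.
- **Last pictures:** both views show the pack upright and centred in the tray and the large charger empty. The small pack is still in its own charger. The top view hides a corner of that charger behind the arm, but the side view shows all of it.
- **At hand-in:** the gripper was empty and clear of everything, with under 1 N on the wrist. I took no picture after handing in.
- **Disagreement:** the two cameras' position fits for the pack differed by about 2 mm, and the side-view outline ran a few pixels larger than the pack. Neither affected the grasp, and sideways force was under 2 N during the pinch.

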